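# Tighten the clamp nuts of a filter holder by counted quarter turns

## Task

Tighten the three T-bar nuts of the round filter holder one after the other, clockwise round the rim seen from above, beginning with the one over the outlet spout: turn each clockwise until you feel it bite, then, counted from there, give the first one quarter turn, the second two quarter turns and the third one quarter turn. Never overtighten a nut, finish each before you start the next, and leave the beaker and the dropper bottle beside the holder standing where they are.

Things in the scene. Friction and masses are not known exactly. Their poses are not given: they have to be found in the camera images.
- filter_holder: round steel filter holder, fixed, 200 mm across; origin at the centre of its underside, z up. Top of its cover 50 mm above the origin; central inlet boss 16 mm higher. Its spout sticks out of the rim along its own -x. Three clamp nuts with T-bars stand on the cover 80 mm from the centre, 120 degrees apart: nut a directly over the spout, then, clockwise seen from above, b and c
- spout_tip (a point): centre of the outlet spout's open end, 146 mm from the holder's centre, 22 mm above its underside; the spout is 22 mm thick and 46 mm long
- grip_a (a point): middle of the black T-bar handle of nut a (over the spout), on the nut's vertical axis, 88 mm above the holder's underside. The bar is 72 mm long along this point's x, 14 mm thick along its y, 24 mm high (12 mm above and below this point); a 10 mm wide steel stub projects to 17 mm above it
- grip_b (a point): middle of the black T-bar handle of nut b (next clockwise (from above) after nut a), on the nut's vertical axis, 88 mm above the holder's underside. The bar is 72 mm long along this point's x, 14 mm thick along its y, 24 mm high (12 mm above and below this point); a 10 mm wide steel stub projects to 17 mm above it
- grip_c (a point): middle of the black T-bar handle of nut c (next clockwise after nut b), on the nut's vertical axis, 88 mm above the holder's underside. The bar is 72 mm long along this point's x, 14 mm thick along its y, 24 mm high (12 mm above and below this point); a 10 mm wide steel stub projects to 17 mm above it
- nut_a (a joint): rad by which nut a's metal collar (19 mm high, under the bar, with a pointer lug) is tightened: 0 at the start, grows clockwise from above, stays where left. The bar has lost motion: it first turns loosely (0.02 N m) by 0.15 to 0.8 rad, then bites and drives the collar stiffly (0.45 N m while turning, over 0.15 still felt at rest). Turned back it runs loose 0.9 rad, then drags it back
- nut_b (a joint): rad by which nut b's metal collar (19 mm high, under the bar, with a pointer lug) is tightened: 0 at the start, grows clockwise from above, stays where left. The bar has lost motion: it first turns loosely (0.02 N m) by 0.15 to 0.8 rad, then bites and drives the collar stiffly (0.45 N m while turning, over 0.15 still felt at rest). Turned back it runs loose 0.9 rad, then drags it back
- nut_c (a joint): rad by which nut c's metal collar (19 mm high, under the bar, with a pointer lug) is tightened: 0 at the start, grows clockwise from above, stays where left. The bar has lost motion: it first turns loosely (0.02 N m) by 0.15 to 0.8 rad, then bites and drives the collar stiffly (0.45 N m while turning, over 0.15 still felt at rest). Turned back it runs loose 0.9 rad, then drags it back
- beaker: clear beaker, 52 mm wide, 69 mm high, standing loose beside the holder; origin at the centre of its underside
- dropper: dropper bottle with a blue-green cap, 36 mm wide, 98 mm high, standing loose beside the holder; origin at the centre of its underside

How it is judged:
By the outcome, as a careful person would: the job done as asked, in the order asked, and still so for the second after the job is handed in, with the robot touching nothing.
It also fails if it takes over 72 s, if anything falls off the work surface, if the arm or the gripper's body presses on something with over 40 N, if the wrist force passes 120 N, or if a joint passes its speed limit or range.

## Robot

A 6-joint arm with a two-finger parallel gripper is mounted at the origin on a cart in front of the work surface, level with it; the furniture and walls round the work are solid. World frame = base frame: x ahead of the robot, y to its left, z up, the work surface at z = 0. Lengths are in mm, angles in degrees, forces in N, time in s.
With the tool pointing down it reaches from about 300 to 850 mm from the base axis. Payload 4.2 kg.
Tool frame: the origin (TCP) lies midway between the tips of the shut fingers; the grasp point (between the pads) lies pinch_z behind it (pinch_z is the distance from the TCP to the grasp point, in mm); z points along the fingers, y is the line along which they close (so a half turn about z gives the same grasp; the last joint's range is limited). The gripper opens to 91 mm and grips with 3 to 60 N. Pads are 32 mm wide; open, the fingers measure 118 mm over their backs; the gripper's body (76 mm by 178 mm) begins 60 mm behind the grasp point.
Start: joints at [-77.006, 18.312, 89.639, -0, 72.044, -1.146], TCP at [140.476, -557.593, 213.976] pointing down, gripper open.
Joint ranges: [-177.97, 177.97], [-48.28, 115.42], [12.27, 149.76], [-77.06, 257.06], [2.81, 150.46], [-146.56, 146.56]. Speed limits (degrees/s): [147.25, 147.25, 180, 180, 180, 180].

## Interface

Orientations are given as [roll, pitch, yaw] about the fixed x, y, z axes, in that order (R = Rz(yaw) Ry(pitch) Rx(roll)).
In Python, from workcell import state, grab_frame, job_done, masks_of, landmark_of, pinch_z gives the robot as it stands. The module is installed in compiled form; this text tells all that it offers.
- The arm moves only by the tool move_arm, never from a script. Its argument "plan" is a list of rows, each an object of numbers: "x", "y", "z": the shift along the tool's x, y, z in mm; "rx", "ry", "rz": the turn, a rotation vector about the tool's x, y, z in rad. A call has 1 to 10 rows; each row shifts and turns the commanded pose from where the row before left it, along the tool's axes as they then stand; what a row does not reach is not made up. A row lasts 1/10 s, in which the tool goes at most 50 mm and 8.59 degrees, less where a joint would pass 70% of its speed; a pose out of reach is approached as far as the arm can. A call is refused whole if a number of a shift passes 50 or a number of a turn 0.15, either way. A call with a gripper value outside its range is refused whole. "grip" is the opening, from 0 (shut) to 1 (fully open), set as the call begins (left out, the last holds). The fingers move at their own pace and stop on an object; "squeeze" is the grip in N (left out, the last holds). Time passes only in rows, so rows that do not move let the fingers close. It gives the time, the measured TCP pose, the force, the opening and the grip force at its end, in the units of the state.
- state(): the state, without advancing time (a new reading comes with each control period).
- grab_frame(name): name is "scene" or "top" or "wrist"; returns a dict with "img" (420x560x3 uint8, red, green, blue), "z_map" (420x560 float32, mm along the optical axis (not along the pixel's ray), 0 where there is no reading), "fx", "fy", "cx", "cy" (pixels), "rvec" (rotation vector, rad) and "tvec" (3), from world to camera coordinates, as OpenCV has them. Camera axes: x right, y down, z forward; pixel columns grow to the right and rows downward; lengths in mm; the calibration is good to about 2 mm. A picture is of the moment at which its call begins.
- job_done(): hands the job in; it is judged then, once.
Trained networks look in the newest picture that a camera, given by its name, has taken for a name from the list of things; names that differ only in an ending like _2 or _b are one class to them, and where a whole thing is asked for, a point or a joint stands for the part that bears it (a point fixed in the world has none). Each returns a list of dicts, best first, with "p" (0 to 1); they miss things now and then, are a little off and sometimes report something else, mostly with a low value. They report only what shows in the picture. A call takes as long as a camera call.
- masks_of(camera, label): "pixels" (420x560 bool, what is visible of it) and "box" ([centre column, centre row, width, height] in pixels, round what is visible of it).
- landmark_of(camera, label): "point" ([column, row] in pixels: a listed point, or the origin of a listed thing).
The state is a dict: "time_s": time; "qpos": joint angles; "qvel": joint speeds; "effort": joint torques, N m; "ee_pos": TCP position; "ee_rot": TCP orientation; "force": force on the tool from outside, world axes, zero at the start; "torque": the same for the moment, N m; "gripper_width": finger opening in mm; "gripper_force": force on a finger pad.
Only numpy, scipy, OpenCV 4.12 (cv2) and the standard library are available. Lean on these libraries where they do the work, as an engineer would, in place of code of your own. Each camera call takes 0.05 s, during which the arm holds its last target. There are 200 camera calls.

## Working session

There is one attempt and no reset: what is moved stays moved. The work goes in short steps, Python scripts to look and compute and a tool call to move; the robot and the scene stay as the last step left them, time stands still between calls to the robot, and variables do not carry over. Pictures are saved under pics/ and viewed, at most 10 in all, crops included, and the job is handed in when it is done.

Besides the shell and the picture viewer there is one more tool, called after "Emit:" as name(argument=value, ...) on one line, values as JSON. move_arm: Moves the arm, as the interface text tells. Its arguments: {"type":"object","properties":{"plan":{"type":"array","items":{"type":"object","properties":{"x":{"type":"number"},"y":{"type":"number"},"z":{"type":"number"},"rx":{"type":"number"},"ry":{"type":"number"},"rz":{"type":"number"}}}},"grip":{"type":"number"},"squeeze":{"type":"number"}},"required":["plan"]}

```bash
mkdir -p pics; cat > h.py <<'E'
import numpy as np, cv2
from workcell import *
def cam(n):
    f=grab_frame(n); R=cv2.Rodrigues(np.array(f['rvec'],float))[0]; return f,R,np.array(f['tvec'],float).ravel()
def ray_at_z(f,R,t,p,z):
    d=R.T@np.array([(p[0]-f['cx'])/f['fx'],(p[1]-f['cy'])/f['fy'],1.]); c=-R.T@t
    return c+d*(z-c[2])/d[2]
def pt(f,R,t,p):
    u,v=int(round(p[0])),int(round(p[1])); w=f['z_map'][max(v-1,0):v+2,max(u-1,0):u+2]; Z=np.median(w)
    return R.T@(np.array([(p[0]-f['cx'])/f['fx'],(p[1]-f['cy'])/f['fy'],1.])*Z-t)
E
python3 - <<'E'
from h import *
np.set_printoptions(precision=1,suppress=True)
print(state(),pinch_z)
ims=[]
for n in ['scene','top','wrist']:
    f,R,t=cam(n); cv2.imwrite(f'pics/{n}0.png',f['img'][:,:,::-1]); print(n,-R.T@t, R[2])
    for l in ['filter_holder','spout_tip','grip_a','grip_b','grip_c','beaker','dropper']:
        for d in landmark_of(n,l)[:4]:
            print(l,round(d['p'],2),np.array(d['point']),pt(f,R,t,d['point']))
E
```

```text
{'time_s': 0.0, 'qpos': array([-77. ,  18.4,  89.7,   0. ,  72. ,  -1.1]), 'qvel': array([-0. , -0. , -0. , -0.1, -0.1,  0.1]), 'effort': array([ -0. , -41.2, -23.2,   0.1,   0. ,  -0. ]), 'ee_pos': array([ 140.4, -557.1,  213.1]), 'ee_rot': array([-179.9,   -0. ,   14.1]), 'force': array([ 0.3, -0.3,  0.9]), 'torque': array([ 0.,  0., -0.]), 'gripper_force': 0.0, 'gripper_width': 91.26249767308816} 18.8
scene [274.3 620.1 668.3] [ 0.3 -0.7 -0.7]
filter_holder 0.89 [297.8 201.4] [548.1 -31.8  49. ]
spout_tip 0.66 [294.2 159.8] [ 603.6 -142.5   68.7]
spout_tip 0.61 [333.4 258. ] [434.6  56.    8.9]
grip_a 0.96 [335.1 180.5] [480.8 -71.5  97.3]
grip_a 0.79 [297.7 151.9] [ 595.8 -144.9   91.2]
grip_a 0.62 [268.7 183.5] [601.7  -5.2 101.3]
grip_b 0.96 [335.1 180.5] [480.8 -71.5  97.3]
grip_b 0.79 [297.7 151.9] [ 595.8 -144.9   91.2]
grip_b 0.62 [268.7 183.5] [601.7  -5.2 101.3]
grip_c 0.96 [335.1 180.5] [480.8 -71.5  97.3]
grip_c 0.79 [297.7 151.9] [ 595.8 -144.9   91.2]
grip_c 0.62 [268.7 183.5] [601.7  -5.2 101.3]
beaker 0.9 [281.4 255.8] [521.6 112.7  36. ]
dropper 0.81 [334.  258.8] 
[... 214 characters left out ...]

grip_a 0.69 [403.4 170.3] [ 600.2 -148.2   99.5]
grip_a 0.59 [326.9 173.8] [595.7 -15.4 101. ]
grip_a 0.57 [365.9 239.1] [481.7 -80.3 105.4]
grip_a 0.26 [294.4 260.3] [445.1  42.8  80.7]
grip_b 0.69 [403.4 170.3] [ 600.2 -148.2   99.5]
grip_b 0.59 [326.9 173.8] [595.7 -15.4 101. ]
grip_b 0.57 [365.9 239.1] [481.7 -80.3 105.4]
grip_b 0.26 [294.4 260.3] [445.1  42.8  80.7]
grip_c 0.69 [403.4 170.3] [ 600.2 -148.2   99.5]
grip_c 0.59 [326.9 173.8] [595.7 -15.4 101. ]
grip_c 0.57 [365.9 239.1] [481.7 -80.3 105.4]
grip_c 0.26 [294.4 260.3] [445.1  42.8  80.7]
beaker 0.98 [270.6 214.9] [528.3  87.9   2.3]
dropper 0.89 [295.3 258.2] [448.5  41.2  76.7]
wrist [ 205.9 -541.2  385.1] [-0.2 -0.1 -1. ]
```

View pics/top0.png

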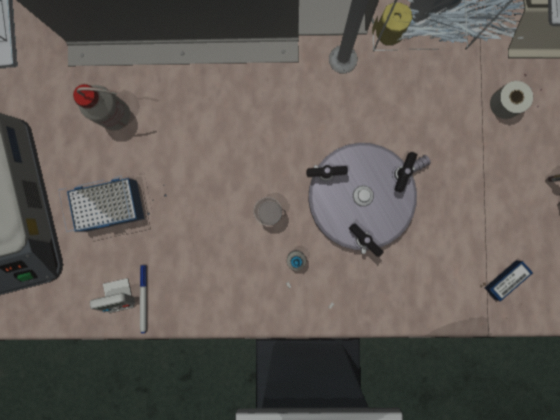

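View pics/scene0.png

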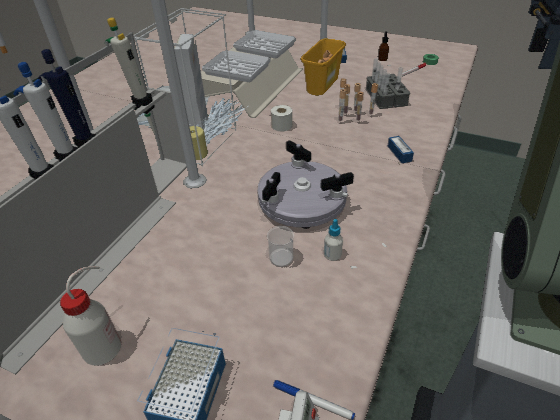

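The top view shows the holder centred near (363,196). The spout is at the upper right (425,160), so nut a is at (404,171), b at (366,239) and c at (327,174). The beaker (270,213) and dropper (297,260) are left of it. The scene view agrees. Next I fit the bar axes from depth.

```bash
cat >> h.py <<'E'
def bars(n,seeds,lo=90,hi=102):
    f,R,t=cam(n); v,u=np.mgrid[0:420,0:560]; Z=f['z_map'].astype(float)
    P=np.stack([(u-f['cx'])/f['fx']*Z,(v-f['cy'])/f['fy']*Z,Z],-1)
    W=(P-t)@R; ok=Z>0; dark=f['img'].max(-1)<75
    for k,s in seeds.items():
        m=ok&dark&(W[...,2]>lo)&(W[...,2]<hi)&(np.hypot(W[...,0]-s[0],W[...,1]-s[1])<46)
        q=W[m][:,:2].astype(np.float32)
        if len(q)<10: print(k,len(q)); continue
        (c,sz,a)=cv2.minAreaRect(q); b=cv2.boxPoints((c,sz,a)); e=max([b[1]-b[0],b[2]-b[1]],key=np.linalg.norm)
        x=q-q.mean(0); w,V=np.linalg.eigh(x.T@x); 
        print(n,k,len(q),'rect',np.round(c,1),np.round(sz,1),'ang %.1f'%(np.degrees(np.arctan2(e[1],e[0]))%180),'mean',q.mean(0).round(1),'pca %.1f'%(np.degrees(np.arctan2(V[1,1],V[0,1]))%180),'z',np.percentile(W[m][:,2],[10,50,90]).round(1))
S={'a':(600,-148),'b':(481,-80),'c':(596,-15)}
E
python3 - <<'E'
from h import *
bars('top',S); bars('scene',S,80,104)
E
```

```text
top a 326 rect [ 598.3 -154.1] [20.2 71.9] ang 163.9 mean [ 597.3 -152.7] pca 158.2 z [ 96.2  99.1 101.1]
top b 328 rect [480.1 -81.5] [70.6 19.4] ang 44.1 mean [479.9 -82. ] pca 44.6 z [ 96.9  99.1 100.9]
top c 309 rect [601.3 -15.8] [69.9 20.1] ang 87.3 mean [600.8 -15.5] pca 93.3 z [ 96.7  99.4 101.1]
scene a 264 rect [ 598.6 -151.8] [21.7 70.8] ang 164.8 mean [ 596.5 -147.8] pca 160.0 z [ 82.8  94.7 100.3]
scene b 344 rect [479.  -79.6] [71.6 20.9] ang 38.6 mean [479.4 -76.4] pca 43.6 z [ 82.8  94.6 100.1]
scene c 252 rect [600.9 -13.6] [19.8 72.7] ang 98.3 mean [598.4  -7.1] pca 91.2 z [ 83.6  97.3 100.6]
```

Emit:
move_arm(plan=[{"z": -20}, {"x": 50}, {"x": 50}, {"x": 50}, {"x": 50}, {"x": 50}], grip=0.5)

```text
schema error: expected keys x, y, z, rx, ry, rz
```

Emit:
move_arm(plan=[{"x": 42, "y": -22, "z": 0, "rx": 0, "ry": 0, "rz": 0}, {"x": 42, "y": -22, "z": 0, "rx": 0, "ry": 0, "rz": 0}, {"x": 42, "y": -22, "z": 0, "rx": 0, "ry": 0, "rz": 0}, {"x": 42, "y": -22, "z": 0, "rx": 0, "ry": 0, "rz": 0}, {"x": 42, "y": -22, "z": 0, "rx": 0, "ry": 0, "rz": 0}, {"x": 42, "y": -22, "z": 0, "rx": 0, "ry": 0, "rz": 0}, {"x": 42, "y": -22, "z": 0, "rx": 0, "ry": 0, "rz": 0}, {"x": 42, "y": -22, "z": 0, "rx": 0, "ry": 0, "rz": 0}, {"x": 42, "y": -22, "z": 0, "rx": 0, "ry": 0, "rz": 0}, {"x": 42, "y": -22, "z": 0, "rx": 0, "ry": 0, "rz": 0}], grip=0.5)

```text
time_s: 2.3
ee_pos: [495.3, -240.1, 214.2]
ee_rot: [180.0, -0.0, 14.2]
force: [-0.0, -1.1, -0.1]
gripper_width: 45.6
gripper_force: 0.0
```

Emit:
move_arm(plan=[{"x": 42, "y": -22, "z": 0, "rx": 0, "ry": 0, "rz": 0}, {"x": 42, "y": -22, "z": 0, "rx": 0, "ry": 0, "rz": 0}, {"x": 39, "y": -16, "z": 0, "rx": 0, "ry": 0, "rz": 0}, {"x": 0, "y": 0, "z": 0, "rx": 0, "ry": 0, "rz": -0.148}, {"x": 0, "y": 0, "z": 0, "rx": 0, "ry": 0, "rz": -0.148}, {"x": 0, "y": 0, "z": 0, "rx": 0, "ry": 0, "rz": -0.148}, {"x": 0, "y": 0, "z": 0, "rx": 0, "ry": 0, "rz": -0.148}, {"x": 0, "y": 0, "z": 0, "rx": 0, "ry": 0, "rz": -0.148}, {"x": 0, "y": 0, "z": 0, "rx": 0, "ry": 0, "rz": -0.148}, {"x": 0, "y": 0, "z": 0, "rx": 0, "ry": 0, "rz": -0.148}])

```text
time_s: 3.3
ee_pos: [598.6, -153.4, 213.9]
ee_rot: [-180.0, 0.0, 73.8]
force: [0.2, -0.1, 0.2]
gripper_width: 45.6
gripper_force: 0.0
```

Emit:
move_arm(plan=[{"x": 0, "y": 0, "z": 0, "rx": 0, "ry": 0, "rz": -0.148}, {"x": 0, "y": 0, "z": 0, "rx": 0, "ry": 0, "rz": -0.148}, {"x": 0, "y": 0, "z": 0, "rx": 0, "ry": 0, "rz": -0.148}, {"x": 0, "y": 0, "z": 0, "rx": 0, "ry": 0, "rz": -0.148}, {"x": 0, "y": 0, "z": 0, "rx": 0, "ry": 0, "rz": -0.148}, {"x": 0, "y": 0, "z": 0, "rx": 0, "ry": 0, "rz": -0.148}, {"x": 0, "y": 0, "z": 0, "rx": 0, "ry": 0, "rz": -0.148}, {"x": 0, "y": 0, "z": 0, "rx": 0, "ry": 0, "rz": -0.148}, {"x": 0, "y": 0, "z": 0, "rx": 0, "ry": 0, "rz": -0.148}, {"x": 0, "y": 0, "z": 0, "rx": 0, "ry": 0, "rz": -0.148}])

```text
time_s: 4.3
ee_pos: [598.6, -153.4, 213.9]
ee_rot: [-180.0, -0.0, 158.6]
force: [-0.7, -0.6, -0.2]
gripper_width: 45.4
gripper_force: 0.0
```

```bash
python3 - <<'E'
from h import *
s=state();print(s['time_s'],s['ee_pos'],s['ee_rot'],s['qpos'],s['force'],s['torque'],s['gripper_width'])
bars('wrist',S)
f,R,t=cam('wrist');cv2.imwrite('pics/w1.png',f['img'][:,:,::-1])
E
```

```text
4.3 [ 598.60984277 -153.42468038  213.89677992] [-1.79994613e+02 -3.07694423e-03  1.58647552e+02] [-1.54391325e+01  2.22176691e+01  8.37005867e+01 -5.24209071e-03
  7.40853598e+01 -8.40852469e+01] [-0.70683452 -0.58129327 -0.15680129] [ 7.64250679e-02 -1.15301316e-01  9.46357097e-06] 45.37009296653366
wrist a 985 rect [ 597.7 -154.8] [19.  70.5] ang 157.1 mean [ 595.6 -153.7] pca 157.9 z [ 98.8 100.  100.9]
wrist b 1458 rect [480.7 -83.5] [69.9 19.5] ang 38.8 mean [481.3 -84.6] pca 44.4 z [ 96.5 100.  101.1]
wrist c 1194 rect [601.  -17.4] [19.6 70.5] ang 98.6 mean [599.8 -18.4] pca 92.9 z [ 95.6  99.8 100.9]
```

View pics/w1.png

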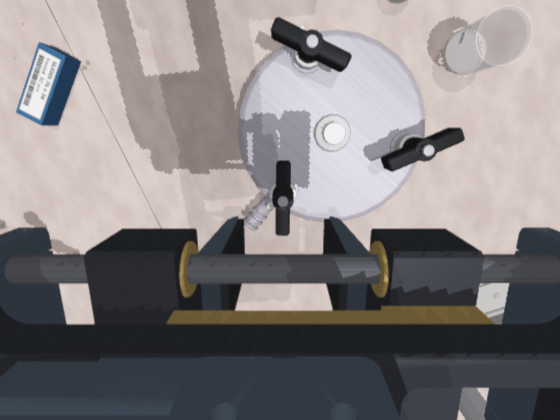

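The wrist view shows bar a upright at (283,198), between the open fingers and aligned with them. The spout is at (258,212), b is at (310,43) and c at (425,150). Lowering and gripping nut a.

Emit:
move_arm(plan=[{"x": 1, "y": -1, "z": 35, "rx": 0, "ry": 0, "rz": 0}, {"x": 0, "y": 0, "z": 40, "rx": 0, "ry": 0, "rz": 0}, {"x": 0, "y": 0, "z": 35, "rx": 0, "ry": 0, "rz": 0}, {"x": 0, "y": 0, "z": 20, "rx": 0, "ry": 0, "rz": 0}, {"x": 0, "y": 0, "z": 11, "rx": 0, "ry": 0, "rz": 0}, {"x": 0, "y": 0, "z": 0, "rx": 0, "ry": 0, "rz": 0}])

```text
time_s: 5.0
ee_pos: [596.6, -153.8, 71.6]
ee_rot: [-180.0, -0.2, 158.2]
force: [0.7, -0.2, 1.3]
gripper_width: 45.8
gripper_force: 0.0
```

Emit:
move_arm(plan=[{"x": 0, "y": 0, "z": 0, "rx": 0, "ry": 0, "rz": 0}, {"x": 0, "y": 0, "z": 0, "rx": 0, "ry": 0, "rz": 0}, {"x": 0, "y": 0, "z": 0, "rx": 0, "ry": 0, "rz": 0}, {"x": 0, "y": 0, "z": 0, "rx": 0, "ry": 0, "rz": 0}, {"x": 0, "y": 0, "z": 0, "rx": 0, "ry": 0, "rz": 0}, {"x": 0, "y": 0, "z": 0, "rx": 0, "ry": 0, "rz": 0}], grip=0, squeeze=40)

```text
time_s: 5.6
ee_pos: [598.0, -154.2, 74.1]
ee_rot: [180.0, 0.1, 158.3]
force: [-0.6, 0.5, 4.9]
gripper_width: 17.9
gripper_force: 40.0
```

```bash
cat > st.py <<'E'
from workcell import *
import numpy as np
np.set_printoptions(precision=3,suppress=True)
s=state();print(s['time_s'],s['ee_pos'],s['ee_rot'][2],'q6',s['qpos'][5],'F',s['force'],'T',s['torque'],'e6',s['effort'][5],s['gripper_width'],s['gripper_force'])
E
python3 st.py
```

```text
5.6 [ 598.02  -154.192   74.065] 158.29197257943932 q6 -83.81066793342731 F [-0.619  0.504  4.904] T [ 0.033 -0.111 -0.01 ] e6 -0.018089161603711545 17.88971953455552 40.00166594982147
```

Emit:
move_arm(plan=[{"x": 0, "y": 0, "z": 0, "rx": 0, "ry": 0, "rz": 0.12}, {"x": 0, "y": 0, "z": 0, "rx": 0, "ry": 0, "rz": 0}, {"x": 0, "y": 0, "z": 0, "rx": 0, "ry": 0, "rz": 0}])

```text
time_s: 5.9
ee_pos: [598.1, -154.1, 74.0]
ee_rot: [180.0, 0.1, 151.4]
force: [-0.3, -0.3, 5.1]
gripper_width: 17.7
gripper_force: 40.0
```

```bash
python3 st.py
```

```text
5.9 [ 598.099 -154.083   74.046] 151.41218001218576 q6 -76.93231112901664 F [-0.335 -0.26   5.112] T [ 0.085 -0.096 -0.027] e6 -0.0029055332561256364 17.73947259384313 40.00170707702637
```

Emit:
move_arm(plan=[{"x": 0, "y": 0, "z": 0, "rx": 0, "ry": 0, "rz": 0.06}, {"x": 0, "y": 0, "z": 0, "rx": 0, "ry": 0, "rz": 0}])

```text
time_s: 6.1
ee_pos: [598.1, -154.0, 74.0]
ee_rot: [180.0, 0.1, 147.9]
force: [0.3, 0.9, 5.8]
gripper_width: 17.8
gripper_force: 40.0
```

```bash
python3 st.py
```

```text
6.1 [ 598.115 -154.036   74.021] 147.91673997862674 q6 -73.44267150072986 F [0.289 0.871 5.821] T [ 0.102 -0.147  0.056] e6 0.1931554125621915 17.8051441260093 40.002105832099915
```

Emit:
move_arm(plan=[{"x": 0, "y": 0, "z": 0, "rx": 0, "ry": 0, "rz": 0.06}, {"x": 0, "y": 0, "z": 0, "rx": 0, "ry": 0, "rz": 0}])

```text
time_s: 6.3
ee_pos: [598.2, -154.0, 74.0]
ee_rot: [179.9, 0.1, 144.5]
force: [-0.9, 0.7, 5.6]
gripper_width: 17.8
gripper_force: 40.0
```

```bash
python3 st.py
```

```text
6.3 [ 598.158 -153.986   74.029] 144.48246990155496 q6 -70.00737792468739 F [-0.9    0.674  5.574] T [ 0.174 -0.179 -0.02 ] e6 0.1935113500803709 17.832176757187746 40.00215411186218
```

Emit:
move_arm(plan=[{"x": 0, "y": 0, "z": 0, "rx": 0, "ry": 0, "rz": 0.06}, {"x": 0, "y": 0, "z": 0, "rx": 0, "ry": 0, "rz": 0}])

```text
time_s: 6.5
ee_pos: [598.2, -153.9, 74.0]
ee_rot: [179.9, 0.1, 141.0]
force: [-0.2, 0.8, 5.4]
gripper_width: 17.8
gripper_force: 40.0
```

```bash
python3 st.py
```

```text
6.5 [ 598.214 -153.938   74.041] 141.0432802872618 q6 -66.5687857320314 F [-0.174  0.752  5.42 ] T [ 0.078 -0.124  0.024] e6 0.19370836671441793 17.828870324788845 40.00213086605072
```

Emit:
move_arm(plan=[{"x": 0, "y": 0, "z": 0, "rx": 0, "ry": 0, "rz": 0.06}, {"x": 0, "y": 0, "z": 0, "rx": 0, "ry": 0, "rz": 0}])

```text
time_s: 6.7
ee_pos: [598.2, -153.9, 74.0]
ee_rot: [179.9, 0.1, 137.6]
force: [-0.4, 0.9, 5.4]
gripper_width: 17.8
gripper_force: 40.0
```

```bash
python3 st.py
```

```text
6.7 [ 598.234 -153.875   74.023] 137.60484418302423 q6 -63.129723365925784 F [-0.449  0.85   5.373] T [ 0.182 -0.216 -0.008] e6 0.1938910223543644 17.82085839473713 40.002336502075195
```

Emit:
move_arm(plan=[{"x": 0, "y": 0, "z": 0, "rx": 0, "ry": 0, "rz": 0.06}, {"x": 0, "y": 0, "z": 0, "rx": 0, "ry": 0, "rz": 0}])

```text
time_s: 6.9
ee_pos: [598.3, -153.8, 74.0]
ee_rot: [179.9, 0.1, 134.2]
force: [0.5, 0.6, 5.3]
gripper_width: 17.4
gripper_force: 40.0
```

```bash
python3 st.py
```

```text
6.9 [ 598.273 -153.847   74.03 ] 134.1658054979594 q6 -59.69334135647753 F [0.518 0.641 5.294] T [ 0.212 -0.21  -0.02 ] e6 0.19407455809414387 17.444345384772024 40.00253140926361
```

Emit:
move_arm(plan=[{"x": 0, "y": 0, "z": 0, "rx": 0, "ry": 0, "rz": 0.06}, {"x": 0, "y": 0, "z": 0, "rx": 0, "ry": 0, "rz": 0}])

```text
time_s: 7.1
ee_pos: [598.3, -153.8, 74.0]
ee_rot: [179.9, 0.1, 130.7]
force: [-0.0, 1.1, 5.6]
gripper_width: 17.4
gripper_force: 40.0
```

```bash
python3 st.py
```

```text
7.1 [ 598.324 -153.798   74.034] 130.7239294497113 q6 -56.25416548967108 F [-0.027  1.089  5.607] T [ 0.218 -0.187 -0.027] e6 0.19425916951149702 17.364332915174494 40.002824664115906
```

Emit:
move_arm(plan=[{"x": 0, "y": 0, "z": 0, "rx": 0, "ry": 0, "rz": 0.06}, {"x": 0, "y": 0, "z": 0, "rx": 0, "ry": 0, "rz": 0}])

```text
time_s: 7.3
ee_pos: [598.4, -153.8, 74.0]
ee_rot: [179.9, 0.1, 127.3]
force: [0.3, 1.3, 5.9]
gripper_width: 17.9
gripper_force: 40.0
```

```bash
python3 st.py
```

```text
7.3 [ 598.374 -153.791   74.032] 127.28632091202489 q6 -52.817724459696805 F [0.279 1.331 5.865] T [ 0.279 -0.19   0.02 ] e6 0.19441673532128334 17.949305530379895 40.002890825271606
```

Emit:
move_arm(plan=[{"x": 0, "y": 0, "z": 0, "rx": 0, "ry": 0, "rz": 0.06}, {"x": 0, "y": 0, "z": 0, "rx": 0, "ry": 0, "rz": 0}])

```text
time_s: 7.5
ee_pos: [598.4, -153.7, 74.0]
ee_rot: [179.9, 0.1, 123.8]
force: [0.8, 0.8, 5.3]
gripper_width: 17.9
gripper_force: 40.0
```

```bash
python3 st.py; python3 -c "
from h import *
f,R,t=cam('wrist');cv2.imwrite('pics/w2.png',f['img'][:,:,::-1])"
```

```text
7.5 [ 598.426 -153.744   74.032] 123.8461172936256 q6 -49.38007733749913 F [0.803 0.808 5.312] T [ 0.31  -0.257 -0.007] e6 0.19458648283034563 17.898123294779985 40.00304460525513
```

View pics/w2.png

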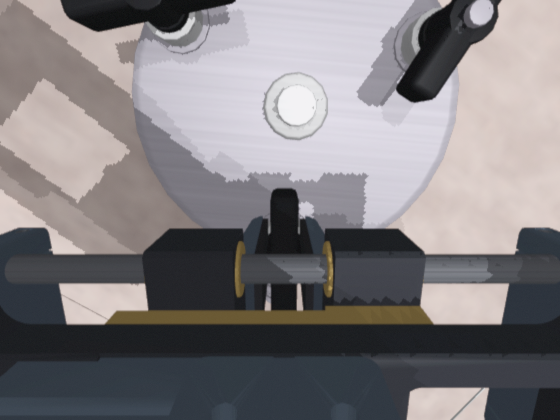

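The view shows bar a held between the fingers at (285,215) and turning with them. No bite after 0.6 rad, so I keep going.

Emit:
move_arm(plan=[{"x": 0, "y": 0, "z": 0, "rx": 0, "ry": 0, "rz": 0.06}, {"x": 0, "y": 0, "z": 0, "rx": 0, "ry": 0, "rz": 0}])

```text
time_s: 7.75
ee_pos: [598.5, -153.7, 74.1]
ee_rot: [179.9, 0.1, 120.4]
force: [1.8, 2.1, 4.6]
gripper_width: 18.2
gripper_force: 40.0
```

```bash
python3 st.py
```

```text
7.75 [ 598.473 -153.723   74.062] 120.40673352008415 q6 -45.941631824750914 F [1.773 2.055 4.606] T [ 0.257 -0.279 -0.066] e6 0.19450122490525246 18.220957595785656 40.003371834754944
```

Emit:
move_arm(plan=[{"x": 0, "y": 0, "z": 0, "rx": 0, "ry": 0, "rz": 0.06}, {"x": 0, "y": 0, "z": 0, "rx": 0, "ry": 0, "rz": 0}])

```text
time_s: 7.95
ee_pos: [598.5, -153.7, 74.0]
ee_rot: [179.8, 0.1, 117.0]
force: [1.2, 0.5, 5.5]
gripper_width: 17.7
gripper_force: 40.0
```

```bash
python3 st.py
```

```text
7.95 [ 598.543 -153.677   74.039] 117.00124291775771 q6 -42.52787645766203 F [1.181 0.493 5.542] T [ 0.294 -0.326  0.131] e6 0.32995314337313175 17.749667728205264 40.00367224216461
```

Emit:
move_arm(plan=[{"x": 0, "y": 0, "z": 0, "rx": 0, "ry": 0, "rz": 0.06}, {"x": 0, "y": 0, "z": 0, "rx": 0, "ry": 0, "rz": 0}])

```text
time_s: 8.15
ee_pos: [598.6, -153.7, 74.1]
ee_rot: [179.8, 0.1, 113.6]
force: [0.6, 1.3, 6.2]
gripper_width: 18.1
gripper_force: 40.0
```

```bash
python3 st.py
```

```text
8.15 [ 598.567 -153.667   74.056] 113.60749299923413 q6 -39.12045907153706 F [0.63  1.326 6.18 ] T [ 0.264 -0.362  0.312] e6 0.5415689572691917 18.077413109966436 40.0034898519516
```

Emit:
move_arm(plan=[{"x": 0, "y": 0, "z": 0, "rx": 0, "ry": 0, "rz": 0.06}, {"x": 0, "y": 0, "z": 0, "rx": 0, "ry": 0, "rz": 0}])

```text
time_s: 8.35
ee_pos: [598.7, -153.7, 74.1]
ee_rot: [179.8, 0.1, 110.2]
force: [1.4, 1.6, 5.1]
gripper_width: 17.6
gripper_force: 40.0
```

```bash
python3 st.py
```

```text
8.35 [ 598.673 -153.653   74.066] 110.17867316394313 q6 -35.68926174121746 F [1.404 1.626 5.123] T [ 0.279 -0.344  0.373] e6 0.5831583961844444 17.61248730019125 40.00355064868927
```

Emit:
move_arm(plan=[{"x": 0, "y": 0, "z": 0, "rx": 0, "ry": 0, "rz": 0.1}, {"x": 0, "y": 0, "z": 0, "rx": 0, "ry": 0, "rz": 0.1}, {"x": 0, "y": 0, "z": 0, "rx": 0, "ry": 0, "rz": 0.1}, {"x": 0, "y": 0, "z": 0, "rx": 0, "ry": 0, "rz": 0.1}, {"x": 0, "y": 0, "z": 0, "rx": 0, "ry": 0, "rz": 0.1}, {"x": 0, "y": 0, "z": 0, "rx": 0, "ry": 0, "rz": 0.1}, {"x": 0, "y": 0, "z": 0, "rx": 0, "ry": 0, "rz": 0.1}, {"x": 0, "y": 0, "z": 0, "rx": 0, "ry": 0, "rz": 0.1}, {"x": 0, "y": 0, "z": 0, "rx": 0, "ry": 0, "rz": 0.1}, {"x": 0, "y": 0, "z": 0, "rx": 0, "ry": 0, "rz": 0}])

```text
time_s: 9.35
ee_pos: [599.5, -153.8, 74.1]
ee_rot: [179.7, -0.1, 58.7]
force: [4.3, 2.2, 5.0]
gripper_width: 17.8
gripper_force: 40.0
```

```bash
python3 st.py
```

```text
9.35 [ 599.529 -153.751   74.077] 58.656805469407416 q6 15.8288955087268 F [4.266 2.231 5.042] T [ 0.429 -0.857  0.302] e6 0.8000400848686695 17.812419700382044 40.005685687065125
```

Emit:
move_arm(plan=[{"x": 0, "y": 0, "z": 0, "rx": 0, "ry": 0, "rz": 0.1}, {"x": 0, "y": 0, "z": 0, "rx": 0, "ry": 0, "rz": 0.1}, {"x": 0, "y": 0, "z": 0, "rx": 0, "ry": 0, "rz": 0.1}, {"x": 0, "y": 0, "z": 0, "rx": 0, "ry": 0, "rz": 0.1}, {"x": 0, "y": 0, "z": 0, "rx": 0, "ry": 0, "rz": 0.1}, {"x": 0, "y": 0, "z": 0, "rx": 0, "ry": 0, "rz": 0.06}, {"x": 0, "y": 0, "z": 0, "rx": 0, "ry": 0, "rz": 0}, {"x": 0, "y": 0, "z": 0, "rx": 0, "ry": 0, "rz": 0}, {"x": 0, "y": 0, "z": 0, "rx": 0, "ry": 0, "rz": 0}])

```text
time_s: 10.25
ee_pos: [599.9, -154.2, 74.1]
ee_rot: [179.8, -0.3, 26.7]
force: [5.0, 1.1, 4.0]
gripper_width: 17.7
gripper_force: 40.0
```

```bash
python3 st.py
```

```text
10.25 [ 599.899 -154.213   74.077] 26.690865714885113 q6 47.79054867984427 F [4.97  1.128 4.007] T [ 0.223 -0.931  0.401] e6 0.38721964694559574 17.680959536111445 40.00372052192688
```

Emit:
move_arm(plan=[{"x": 0, "y": 0, "z": 0, "rx": 0, "ry": 0, "rz": 0}, {"x": 0, "y": 0, "z": 0, "rx": 0, "ry": 0, "rz": 0}, {"x": 0, "y": 0, "z": 0, "rx": 0, "ry": 0, "rz": 0}, {"x": 0, "y": 0, "z": -20, "rx": 0, "ry": 0, "rz": 0}, {"x": 0, "y": 0, "z": -40, "rx": 0, "ry": 0, "rz": 0}, {"x": 0, "y": 0, "z": -40, "rx": 0, "ry": 0, "rz": 0}, {"x": 0, "y": 0, "z": -30, "rx": 0, "ry": 0, "rz": 0}, {"x": 0, "y": 0, "z": 0, "rx": 0, "ry": 0, "rz": 0}], grip=0.5)

```text
time_s: 11.05
ee_pos: [599.0, -154.6, 207.4]
ee_rot: [179.7, -0.3, 26.5]
force: [0.2, 0.3, 0.2]
gripper_width: 45.7
gripper_force: 0.0
```

```bash
python3 st.py; python3 - <<'E'
from h import *
bars('wrist',S); bars('top',S)
f,R,t=cam('wrist')
u=[]
a=cv2.Rodrigues
p=R@np.array([598.,-154,70])+t; c=(int(p[0]/p[2]*f['fx']+f['cx']),int(p[1]/p[2]*f['fy']+f['cy'])); print(c)
I=f['img'][:,:,::-1]; r=80; y0=max(c[1]-r,0);x0=max(c[0]-r,0)
A=cv2.resize(I[y0:y0+2*r,x0:x0+2*r],(500,500),interpolation=cv2.INTER_CUBIC)
cv2.imwrite('pics/w3.png',A)
E
```

```text
11.05 [ 599.034 -154.627  207.447] 26.53060586932874 q6 47.940872408801596 F [0.165 0.276 0.152] T [ 0.04  -0.03   0.008] e6 -0.0006993598617555108 45.688818120304795 0.0
wrist a 1040 rect [ 599.4 -154.9] [71.9 18.9] ang 27.7 mean [ 600.8 -153.8] pca 32.0 z [ 98.8 100.  100.9]
b 0
wrist c 1346 rect [602.7 -17.4] [19.4 70.6] ang 97.7 mean [603.4 -18.4] pca 93.0 z [ 97.2  99.9 100.9]
a 0
top b 309 rect [480.5 -81.1] [69.6 19.3] ang 43.1 mean [480.3 -81.2] pca 44.6 z [ 96.9  99.5 101.2]
top c 293 rect [600.5 -14.9] [68.  18.9] ang 89.1 mean [600.3 -15.3] pca 93.7 z [ 97.   99.3 101.3]
(284, 193)
```

View pics/w3.png

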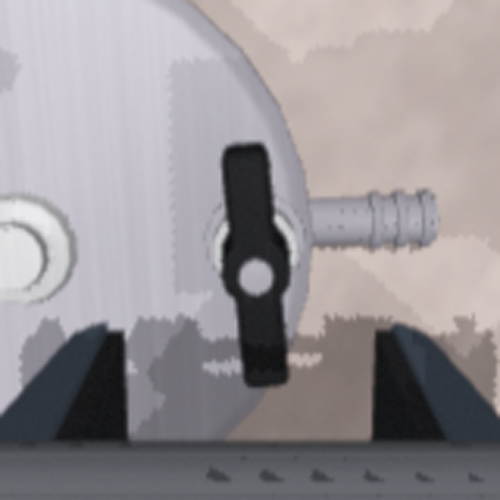

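The crop shows bar a at (255,265), turned about 5° back from the finger axis. So grip wind-up left the bar 87° or more past the bite, and nut a is done. On to nut b.

Emit:
move_arm(plan=[{"x": -18.4, "y": -29.5, "z": 0, "rx": 0, "ry": 0, "rz": 0}, {"x": -18.4, "y": -29.5, "z": 0, "rx": 0, "ry": 0, "rz": 0}, {"x": -18.4, "y": -29.5, "z": 0, "rx": 0, "ry": 0, "rz": 0}, {"x": -18.4, "y": -29.5, "z": 0, "rx": 0, "ry": 0, "rz": 0}, {"x": 0, "y": 0, "z": 0, "rx": 0, "ry": 0, "rz": -0.145}, {"x": 0, "y": 0, "z": 0, "rx": 0, "ry": 0, "rz": -0.145}, {"x": 0, "y": 0, "z": 0, "rx": 0, "ry": 0, "rz": -0.145}])

```text
time_s: 11.9
ee_pos: [477.1, -80.9, 201.1]
ee_rot: [-179.8, 0.1, 51.8]
force: [0.4, -0.2, -0.1]
gripper_width: 45.9
gripper_force: 0.0
```

Emit:
move_arm(plan=[{"x": 0, "y": 0, "z": 0, "rx": 0, "ry": 0, "rz": -0.145}, {"x": 0, "y": 0, "z": 0, "rx": 0, "ry": 0, "rz": -0.145}, {"x": 0, "y": 0, "z": 0, "rx": 0, "ry": 0, "rz": -0.145}, {"x": 0, "y": 0, "z": 0, "rx": 0, "ry": 0, "rz": -0.145}, {"x": 0, "y": 0, "z": 0, "rx": 0, "ry": 0, "rz": -0.145}, {"x": 0, "y": 0, "z": 0, "rx": 0, "ry": 0, "rz": -0.145}, {"x": 0, "y": 0, "z": 0, "rx": 0, "ry": 0, "rz": -0.145}, {"x": 0, "y": 0, "z": 0, "rx": 0, "ry": 0, "rz": -0.145}, {"x": 0, "y": 0, "z": 0, "rx": 0, "ry": 0, "rz": -0.145}, {"x": 0, "y": 0, "z": 0, "rx": 0, "ry": 0, "rz": -0.145}])

```text
time_s: 12.9
ee_pos: [477.3, -81.0, 200.8]
ee_rot: [-179.8, -0.2, 134.9]
force: [-0.2, 0.4, 0.0]
gripper_width: 45.6
gripper_force: 0.0
```

Emit:
move_arm(plan=[{"x": 0, "y": 0, "z": 0, "rx": 0, "ry": 0, "rz": -0.145}, {"x": 0, "y": 0, "z": 0, "rx": 0, "ry": 0, "rz": -0.145}, {"x": 0, "y": 0, "z": 0, "rx": 0, "ry": 0, "rz": -0.145}, {"x": 0, "y": 0, "z": 0, "rx": 0, "ry": 0, "rz": -0.145}, {"x": 0, "y": 0, "z": 0, "rx": 0, "ry": 0, "rz": -0.145}, {"x": 0, "y": 0, "z": 0, "rx": 0, "ry": 0, "rz": -0.145}, {"x": 0, "y": 0, "z": 0, "rx": 0, "ry": 0, "rz": -0.145}, {"x": 0, "y": 0, "z": 0, "rx": 0, "ry": 0, "rz": -0.145}, {"x": 0, "y": 0, "z": 0, "rx": 0, "ry": 0, "rz": -0.145}, {"x": 0, "y": 0, "z": 0, "rx": 0, "ry": 0, "rz": -0.145}, {"x": 0, "y": 0, "z": 0, "rx": 0, "ry": 0, "rz": 0}])

```text
schema error: expected 1 to 10 rows
```

```bash
python3 st.py; python3 - <<'E'
from h import *
bars('wrist',S)
E
```

```text
12.9 [477.31  -81.03  200.812] 134.8649360893293 q6 -55.853650656907675 F [-0.178  0.449  0.019] T [ 0.021 -0.138  0.033] e6 1.1938666552305222 45.560384927504955 0.0
a 0
wrist b 1225 rect [479.3 -82.8] [70.3 19.9] ang 50.7 mean [478.6 -82.2] pca 44.7 z [ 96.6  99.9 101. ]
wrist c 262 rect [598.6   8.9] [13.  18.5] ang 93.3 mean [596.3  10.9] pca 66.5 z [ 92.4  99.2 100.8]
```

Emit:
move_arm(plan=[{"x": 0, "y": 0, "z": 0, "rx": 0, "ry": 0, "rz": -0.145}, {"x": 0, "y": 0, "z": 0, "rx": 0, "ry": 0, "rz": -0.145}, {"x": 0, "y": 0, "z": 0, "rx": 0, "ry": 0, "rz": -0.145}, {"x": 0, "y": 0, "z": 0, "rx": 0, "ry": 0, "rz": -0.145}, {"x": 0, "y": 0, "z": 0, "rx": 0, "ry": 0, "rz": -0.145}, {"x": 0, "y": 0, "z": 0, "rx": 0, "ry": 0, "rz": -0.145}, {"x": 0, "y": 0, "z": 0, "rx": 0, "ry": 0, "rz": -0.145}, {"x": 0, "y": 0, "z": 0, "rx": 0, "ry": 0, "rz": -0.145}, {"x": 0, "y": 0, "z": 0, "rx": 0, "ry": 0, "rz": -0.145}, {"x": 0, "y": 0, "z": 0, "rx": 0, "ry": 0, "rz": -0.145}])

```text
time_s: 13.95
ee_pos: [477.6, -81.1, 201.3]
ee_rot: [179.8, -0.2, -142.2]
force: [0.3, -0.4, 0.4]
gripper_width: 45.6
gripper_force: 0.0
```

```bash
python3 st.py; python3 - <<'E'
from h import *
bars('wrist',S);bars('wrist',{'b':(480,-82)})
E
```

```text
13.95 [477.608 -81.065 201.255] -142.20718849179343 q6 -138.77970974881958 F [ 0.279 -0.392  0.439] T [ 0.112 -0.098  0.029] e6 1.194576546549797 45.57754714912471 0.0
wrist a 190 rect [ 571.  -170.8] [ 9.2 13.3] ang 119.6 mean [ 570.  -170.5] pca 111.7 z [ 92.9  98.9 100.5]
wrist b 1017 rect [479.2 -83.4] [70.5 18.4] ang 40.1 mean [477.5 -85.3] pca 44.3 z [ 98.7 100.  100.9]
c 3
wrist b 1009 rect [479.1 -83.6] [70.4 18.4] ang 39.9 mean [477.3 -85.3] pca 44.3 z [ 98.8 100.1 101. ]
```

Emit:
move_arm(plan=[{"x": -1, "y": -2, "z": 30, "rx": 0, "ry": 0, "rz": 0}, {"x": 0, "y": 0, "z": 35, "rx": 0, "ry": 0, "rz": 0}, {"x": 0, "y": 0, "z": 30, "rx": 0, "ry": 0, "rz": 0}, {"x": 0, "y": 0, "z": 20, "rx": 0, "ry": 0, "rz": 0}, {"x": 0, "y": 0, "z": 12, "rx": 0, "ry": 0, "rz": 0}, {"x": 0, "y": 0, "z": 0, "rx": 0, "ry": 0, "rz": 0}, {"x": 0, "y": 0, "z": 0, "rx": 0, "ry": 0, "rz": 0}])

```text
time_s: 14.75
ee_pos: [480.5, -82.2, 75.6]
ee_rot: [180.0, -0.0, -142.5]
force: [0.1, 0.4, 0.9]
gripper_width: 45.8
gripper_force: 0.0
```

Emit:
move_arm(plan=[{"x": 0, "y": 0, "z": 0, "rx": 0, "ry": 0, "rz": 0}, {"x": 0, "y": 0, "z": 0, "rx": 0, "ry": 0, "rz": 0}, {"x": 0, "y": 0, "z": 0, "rx": 0, "ry": 0, "rz": 0}, {"x": 0, "y": 0, "z": 0, "rx": 0, "ry": 0, "rz": 0}, {"x": 0, "y": 0, "z": 0, "rx": 0, "ry": 0, "rz": 0}, {"x": 0, "y": 0, "z": 0, "rx": 0, "ry": 0, "rz": 0}, {"x": 0, "y": 0, "z": 0, "rx": 0, "ry": 0, "rz": 0}], grip=0, squeeze=40)

```text
time_s: 15.45
ee_pos: [481.1, -82.4, 76.3]
ee_rot: [-180.0, 0.0, -142.4]
force: [0.0, -1.7, 3.4]
gripper_width: 13.8
gripper_force: 40.0
```

```bash
python3 st.py
```

```text
15.45 [481.053 -82.408  76.304] -142.40211065460696 q6 -138.64328814500018 F [ 0.045 -1.698  3.381] T [-0.006  0.019 -0.039] e6 -0.010922093933913857 13.817705389686378 40.00046253204346
```

Emit:
move_arm(plan=[{"x": 0, "y": 0, "z": 0, "rx": 0, "ry": 0, "rz": 0.06}, {"x": 0, "y": 0, "z": 0, "rx": 0, "ry": 0, "rz": 0}])

```text
time_s: 15.65
ee_pos: [481.1, -82.4, 76.3]
ee_rot: [-180.0, 0.0, -145.8]
force: [-0.1, -1.4, 4.1]
gripper_width: 13.8
gripper_force: 40.0
```

```bash
python3 st.py
```

```text
15.65 [481.058 -82.428  76.277] -145.83454564370177 q6 -135.2081384247819 F [-0.055 -1.375  4.053] T [-0.095  0.009 -0.031] e6 0.2370171993970871 13.753091656041784 40.00133156776428
```

Emit:
move_arm(plan=[{"x": 0, "y": 0, "z": 0, "rx": 0, "ry": 0, "rz": 0.06}, {"x": 0, "y": 0, "z": 0, "rx": 0, "ry": 0, "rz": 0}])

```text
time_s: 15.85
ee_pos: [481.1, -82.5, 76.3]
ee_rot: [-180.0, 0.0, -149.2]
force: [-1.2, -1.2, 5.8]
gripper_width: 14.2
gripper_force: 40.0
```

```bash
python3 st.py
```

```text
15.85 [481.102 -82.46   76.284] -149.2119183289331 q6 -131.83096037524166 F [-1.174 -1.243  5.784] T [-0.164  0.027 -0.051] e6 0.23400013335049152 14.246026794628392 40.001535415649414
```

Emit:
move_arm(plan=[{"x": 0, "y": 0, "z": 0, "rx": 0, "ry": 0, "rz": 0.06}, {"x": 0, "y": 0, "z": 0, "rx": 0, "ry": 0, "rz": 0}])

```text
time_s: 16.05
ee_pos: [481.1, -82.5, 76.3]
ee_rot: [-179.9, 0.0, -152.6]
force: [-0.4, -1.0, 4.4]
gripper_width: 13.7
gripper_force: 40.0
```

```bash
python3 st.py
```

```text
16.05 [481.131 -82.492  76.288] -152.61095686334147 q6 -128.43116244133884 F [-0.412 -1.037  4.393] T [-0.196  0.032 -0.028] e6 0.218628142029047 13.658730250886581 40.00158369541168
```

Emit:
move_arm(plan=[{"x": 0, "y": 0, "z": 0, "rx": 0, "ry": 0, "rz": 0.06}, {"x": 0, "y": 0, "z": 0, "rx": 0, "ry": 0, "rz": 0}])

```text
time_s: 16.25
ee_pos: [481.1, -82.5, 76.2]
ee_rot: [-180.0, 0.0, -156.0]
force: [0.2, -1.7, 5.7]
gripper_width: 13.6
gripper_force: 40.0
```

```bash
python3 st.py
```

```text
16.25 [481.103 -82.489  76.239] -156.03545359922904 q6 -125.00356867057741 F [ 0.183 -1.676  5.657] T [-0.269 -0.058 -0.041] e6 0.193248325958848 13.620291077019386 40.00154435634613
```

Emit:
move_arm(plan=[{"x": 0, "y": 0, "z": 0, "rx": 0, "ry": 0, "rz": 0.06}, {"x": 0, "y": 0, "z": 0, "rx": 0, "ry": 0, "rz": 0}])

```text
time_s: 16.45
ee_pos: [481.1, -82.5, 76.3]
ee_rot: [-179.9, 0.0, -159.5]
force: [-1.4, -2.3, 5.7]
gripper_width: 14.2
gripper_force: 40.0
```

```bash
python3 st.py
```

```text
16.45 [481.125 -82.535  76.256] -159.4744993426103 q6 -121.5665084215093 F [-1.367 -2.348  5.694] T [-0.305  0.021 -0.018] e6 0.19331378862261772 14.170037083974464 40.00150144100189
```

Emit:
move_arm(plan=[{"x": 0, "y": 0, "z": 0, "rx": 0, "ry": 0, "rz": 0.06}, {"x": 0, "y": 0, "z": 0, "rx": 0, "ry": 0, "rz": 0}])

```text
time_s: 16.65
ee_pos: [481.2, -82.6, 76.3]
ee_rot: [-179.9, 0.0, -162.9]
force: [-0.7, -3.0, 4.6]
gripper_width: 14.2
gripper_force: 40.0
```

```bash
python3 st.py
```

```text
16.65 [481.163 -82.596  76.287] -162.9098235086692 q6 -118.12864945098765 F [-0.698 -3.002  4.598] T [-0.305 -0.046 -0.011] e6 0.19338810816407204 14.172692501056874 40.001487135887146
```

Emit:
move_arm(plan=[{"x": 0, "y": 0, "z": 0, "rx": 0, "ry": 0, "rz": 0.06}, {"x": 0, "y": 0, "z": 0, "rx": 0, "ry": 0, "rz": 0}])

```text
time_s: 16.85
ee_pos: [481.2, -82.6, 76.3]
ee_rot: [-179.9, 0.0, -166.3]
force: [-1.1, -1.8, 5.6]
gripper_width: 13.6
gripper_force: 40.0
```

```bash
python3 st.py
```

```text
16.85 [481.164 -82.578  76.283] -166.34438822556714 q6 -114.69139536405999 F [-1.126 -1.793  5.599] T [-0.32  -0.06   0.012] e6 0.19348313100636005 13.56677741632253 40.00155508518219
```

Emit:
move_arm(plan=[{"x": 0, "y": 0, "z": 0, "rx": 0, "ry": 0, "rz": 0.06}, {"x": 0, "y": 0, "z": 0, "rx": 0, "ry": 0, "rz": 0}])

```text
time_s: 17.05
ee_pos: [481.2, -82.7, 76.3]
ee_rot: [-179.9, 0.0, -169.8]
force: [-0.1, -3.6, 5.4]
gripper_width: 13.5
gripper_force: 40.0
```

```bash
python3 st.py
```

```text
17.05 [481.154 -82.651  76.265] -169.7843313838537 q6 -111.25218761647707 F [-0.081 -3.561  5.394] T [-0.327 -0.056 -0.001] e6 0.1935825403779745 13.514678196701274 40.00147104263306
```

Emit:
move_arm(plan=[{"x": 0, "y": 0, "z": 0, "rx": 0, "ry": 0, "rz": 0.06}, {"x": 0, "y": 0, "z": 0, "rx": 0, "ry": 0, "rz": 0}])

```text
time_s: 17.25
ee_pos: [481.1, -82.7, 76.3]
ee_rot: [-179.9, 0.0, -173.2]
force: [-0.6, -2.3, 4.4]
gripper_width: 13.8
gripper_force: 40.0
```

```bash
python3 st.py
```

```text
17.25 [481.147 -82.669  76.256] -173.21868765095374 q6 -107.81447983258337 F [-0.556 -2.275  4.426] T [-0.38  -0.073  0.009] e6 0.1936789881438017 13.804266066021112 40.00146210193634
```

Emit:
move_arm(plan=[{"x": 0, "y": 0, "z": 0, "rx": 0, "ry": 0, "rz": 0.06}, {"x": 0, "y": 0, "z": 0, "rx": 0, "ry": 0, "rz": 0}])

```text
time_s: 17.45
ee_pos: [481.2, -82.7, 76.3]
ee_rot: [-179.9, 0.1, -176.7]
force: [-1.0, -2.9, 4.6]
gripper_width: 13.6
gripper_force: 40.0
```

```bash
python3 st.py
```

```text
17.45 [481.197 -82.71   76.271] -176.65297813926279 q6 -104.3788250005712 F [-1.015 -2.94   4.606] T [-0.375 -0.019  0.031] e6 0.19376741722226143 13.593839072522128 40.00146210193634
```

Emit:
move_arm(plan=[{"x": 0, "y": 0, "z": 0, "rx": 0, "ry": 0, "rz": 0.06}, {"x": 0, "y": 0, "z": 0, "rx": 0, "ry": 0, "rz": 0}])

```text
time_s: 17.65
ee_pos: [481.2, -82.7, 76.3]
ee_rot: [-179.9, 0.1, 179.9]
force: [-0.3, -2.4, 4.9]
gripper_width: 13.6
gripper_force: 40.0
```

```bash
python3 st.py
```

```text
17.65 [481.153 -82.724  76.277] 179.91157299501168 q6 -100.93969180703424 F [-0.285 -2.415  4.914] T [-0.419 -0.06  -0.055] e6 0.1938607357442379 13.563802352939852 40.00145673751831
```

Emit:
move_arm(plan=[{"x": 0, "y": 0, "z": 0, "rx": 0, "ry": 0, "rz": 0.06}, {"x": 0, "y": 0, "z": 0, "rx": 0, "ry": 0, "rz": 0}])

```text
time_s: 17.85
ee_pos: [481.2, -82.8, 76.3]
ee_rot: [-179.9, 0.1, 176.5]
force: [-0.4, -2.4, 4.9]
gripper_width: 14.0
gripper_force: 40.0
```

```bash
python3 st.py
```

```text
17.85 [481.179 -82.753  76.265] 176.5283449136733 q6 -97.53876769924406 F [-0.406 -2.395  4.881] T [-0.47  -0.033  0.037] e6 0.26739276945590973 13.974476636327765 40.000494718551636
```

Emit:
move_arm(plan=[{"x": 0, "y": 0, "z": 0, "rx": 0, "ry": 0, "rz": 0.06}, {"x": 0, "y": 0, "z": 0, "rx": 0, "ry": 0, "rz": 0}])

```text
time_s: 18.05
ee_pos: [481.2, -82.8, 76.3]
ee_rot: [-179.9, 0.1, 173.1]
force: [-0.7, -1.9, 4.7]
gripper_width: 13.6
gripper_force: 40.0
```

```bash
python3 st.py
```

```text
18.05 [481.165 -82.795  76.266] 173.09317353782606 q6 -94.09905727108428 F [-0.713 -1.931  4.7  ] T [-0.514 -0.035  0.068] e6 0.29673071578145027 13.581353854177916 40.00049829483032
```

Emit:
move_arm(plan=[{"x": 0, "y": 0, "z": 0, "rx": 0, "ry": 0, "rz": 0.06}, {"x": 0, "y": 0, "z": 0, "rx": 0, "ry": 0, "rz": 0}])

```text
time_s: 18.25
ee_pos: [481.2, -82.8, 76.3]
ee_rot: [-179.9, 0.1, 169.7]
force: [0.1, -2.0, 4.6]
gripper_width: 13.7
gripper_force: 40.0
```

```bash
python3 st.py
```

```text
18.25 [481.202 -82.813  76.278] 169.65610805255477 q6 -90.6591946700088 F [ 0.131 -1.958  4.56 ] T [-0.507  0.015  0.12 ] e6 0.2806832268834114 13.736571420904774 40.00045359134674
```

```bash
python3 -c "
from h import *
bars('wrist',{'b':(480,-82)})
f,R,t=cam('wrist');cv2.imwrite('pics/w4.png',cv2.resize(f['img'][130:330,160:420,::-1],(780,600)))"
```

```text
wrist b 2743 rect [476.  -84.9] [31.4 65.7] ang 157.8 mean [470.4 -81.1] pca 169.6 z [ 97.5 100.  100.9]
```

View pics/w4.png

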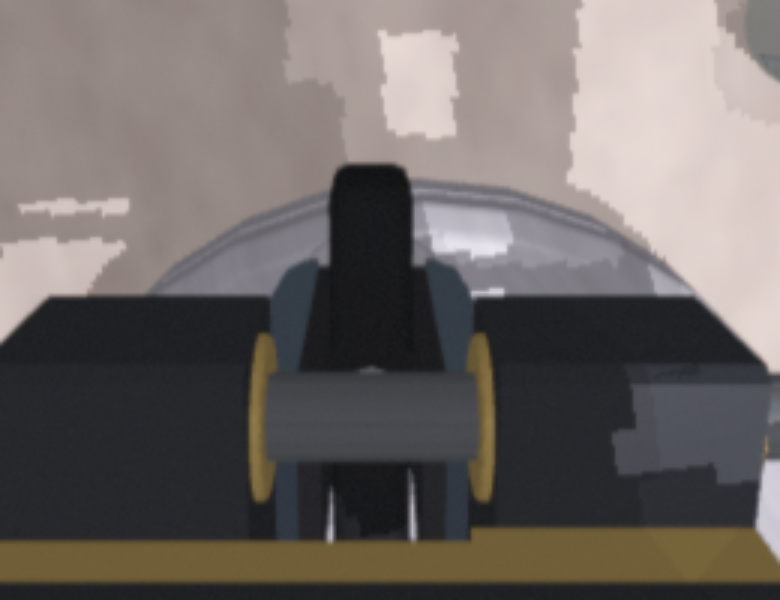

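The crop shows bar b square between the pads at (370,260), so it isn't slipping. I check the driving torque while the nut is moving.

Emit:
move_arm(plan=[{"x": 0, "y": 0, "z": 0, "rx": 0, "ry": 0, "rz": 0.1}, {"x": 0, "y": 0, "z": 0, "rx": 0, "ry": 0, "rz": 0.1}, {"x": 0, "y": 0, "z": 0, "rx": 0, "ry": 0, "rz": 0.1}])

```text
time_s: 18.65
ee_pos: [481.1, -83.0, 76.3]
ee_rot: [-179.9, 0.1, 152.3]
force: [-0.6, -4.0, 4.5]
gripper_width: 13.7
gripper_force: 40.0
```

```bash
python3 st.py
```

```text
18.65 [481.134 -82.975  76.265] 152.34725588738172 q6 -73.32588434855171 F [-0.594 -3.982  4.503] T [-0.57  -0.052  0.459] e6 -0.3616913314908743 13.677569132758435 40.00237047672272
```

Emit:
move_arm(plan=[{"x": 0, "y": 0, "z": 0, "rx": 0, "ry": 0, "rz": 0}, {"x": 0, "y": 0, "z": 0, "rx": 0, "ry": 0, "rz": 0}])

```text
time_s: 18.85
ee_pos: [481.1, -83.0, 76.3]
ee_rot: [-179.9, 0.1, 152.5]
force: [-0.1, -3.1, 5.6]
gripper_width: 14.0
gripper_force: 40.0
```

```bash
python3 st.py; python3 -c "
from h import *
bars('wrist',{'b':(480,-82)})"
```

```text
18.85 [481.127 -82.988  76.275] 152.47695048527152 q6 -73.48742550865605 F [-0.13  -3.142  5.58 ] T [-0.675 -0.025 -0.014] e6 -0.0072083935083355755 14.0217904927689 40.00103831291199
wrist b 2743 rect [478.1 -78.3] [32.  65.5] ang 164.0 mean [471.4 -78.3] pca 152.4 z [ 97.5 100.  100.9]
```

Emit:
move_arm(plan=[{"x": 0, "y": 0, "z": 0, "rx": 0, "ry": 0, "rz": 0.1}, {"x": 0, "y": 0, "z": 0, "rx": 0, "ry": 0, "rz": 0.1}, {"x": 0, "y": 0, "z": 0, "rx": 0, "ry": 0, "rz": 0.1}, {"x": 0, "y": 0, "z": 0, "rx": 0, "ry": 0, "rz": 0.1}, {"x": 0, "y": 0, "z": 0, "rx": 0, "ry": 0, "rz": 0.1}, {"x": 0, "y": 0, "z": 0, "rx": 0, "ry": 0, "rz": 0.1}, {"x": 0, "y": 0, "z": 0, "rx": 0, "ry": 0, "rz": 0.1}, {"x": 0, "y": 0, "z": 0, "rx": 0, "ry": 0, "rz": 0.1}, {"x": 0, "y": 0, "z": 0, "rx": 0, "ry": 0, "rz": 0.1}, {"x": 0, "y": 0, "z": 0, "rx": 0, "ry": 0, "rz": 0.1}])

```text
time_s: 19.9
ee_pos: [480.7, -83.3, 76.3]
ee_rot: [-180.0, 0.1, 95.1]
force: [-1.6, -4.7, 6.2]
gripper_width: 13.8
gripper_force: 40.0
```

```bash
python3 st.py
```

```text
19.9 [480.673 -83.276  76.26 ] 95.06520799362427 q6 -16.02923467286545 F [-1.586 -4.688  6.199] T [-0.862  0.235  0.45 ] e6 -0.36214733496308327 13.823409830487487 40.00251531600952
```

Emit:
move_arm(plan=[{"x": 0, "y": 0, "z": 0, "rx": 0, "ry": 0, "rz": 0.1}, {"x": 0, "y": 0, "z": 0, "rx": 0, "ry": 0, "rz": 0.1}, {"x": 0, "y": 0, "z": 0, "rx": 0, "ry": 0, "rz": 0.1}, {"x": 0, "y": 0, "z": 0, "rx": 0, "ry": 0, "rz": 0.1}, {"x": 0, "y": 0, "z": 0, "rx": 0, "ry": 0, "rz": 0.1}, {"x": 0, "y": 0, "z": 0, "rx": 0, "ry": 0, "rz": 0.1}, {"x": 0, "y": 0, "z": 0, "rx": 0, "ry": 0, "rz": 0.1}, {"x": 0, "y": 0, "z": 0, "rx": 0, "ry": 0, "rz": 0.1}, {"x": 0, "y": 0, "z": 0, "rx": 0, "ry": 0, "rz": 0.1}, {"x": 0, "y": 0, "z": 0, "rx": 0, "ry": 0, "rz": 0}])

```text
time_s: 20.9
ee_pos: [480.2, -83.1, 76.3]
ee_rot: [180.0, 0.1, 43.6]
force: [-2.7, -4.2, 6.2]
gripper_width: 14.1
gripper_force: 40.0
```

```bash
python3 st.py; python3 -c "
from h import *
bars('wrist',{'b':(480,-82)})"
```

```text
20.9 [480.231 -83.088  76.262] 43.57134924912741 q6 35.44775556578333 F [-2.722 -4.165  6.221] T [-0.919  0.48  -0.055] e6 0.2976737916469574 14.117619612409012 40.00220060348511
wrist b 2784 rect [485.2 -82.3] [66.1 32.6] ang 55.2 mean [487.7 -76. ] pca 43.6 z [ 97.3 100.  101. ]
```

Emit:
move_arm(plan=[{"x": 0, "y": 0, "z": 0, "rx": 0, "ry": 0, "rz": 0.1}, {"x": 0, "y": 0, "z": 0, "rx": 0, "ry": 0, "rz": 0.1}, {"x": 0, "y": 0, "z": 0, "rx": 0, "ry": 0, "rz": 0.1}, {"x": 0, "y": 0, "z": 0, "rx": 0, "ry": 0, "rz": 0.1}, {"x": 0, "y": 0, "z": 0, "rx": 0, "ry": 0, "rz": 0.1}, {"x": 0, "y": 0, "z": 0, "rx": 0, "ry": 0, "rz": 0.1}, {"x": 0, "y": 0, "z": 0, "rx": 0, "ry": 0, "rz": 0.1}, {"x": 0, "y": 0, "z": 0, "rx": 0, "ry": 0, "rz": 0.05}, {"x": 0, "y": 0, "z": 0, "rx": 0, "ry": 0, "rz": 0.037}, {"x": 0, "y": 0, "z": 0, "rx": 0, "ry": 0, "rz": 0}])

```text
time_s: 21.95
ee_pos: [480.1, -82.7, 76.2]
ee_rot: [179.9, 0.1, -1.4]
force: [-2.8, -3.4, 8.0]
gripper_width: 13.8
gripper_force: 40.0
```

```bash
python3 st.py
```

```text
21.95 [480.076 -82.743  76.239] -1.4467503446273846 q6 80.45334428075175 F [-2.845 -3.41   7.965] T [-0.576  0.58   0.17 ] e6 0.3220636770129204 13.791346752926602 40.00088632106781
```

Emit:
move_arm(plan=[{"x": 0, "y": 0, "z": 0, "rx": 0, "ry": 0, "rz": 0}, {"x": 0, "y": 0, "z": 0, "rx": 0, "ry": 0, "rz": 0}, {"x": 0, "y": 0, "z": 0, "rx": 0, "ry": 0, "rz": 0}, {"x": 0, "y": 0, "z": -20, "rx": 0, "ry": 0, "rz": 0}, {"x": 0, "y": 0, "z": -40, "rx": 0, "ry": 0, "rz": 0}, {"x": 0, "y": 0, "z": -40, "rx": 0, "ry": 0, "rz": 0}, {"x": 0, "y": 0, "z": -30, "rx": 0, "ry": 0, "rz": 0}, {"x": 0, "y": 0, "z": 0, "rx": 0, "ry": 0, "rz": 0}], grip=0.5)

```text
time_s: 22.75
ee_pos: [483.3, -82.6, 209.8]
ee_rot: [179.9, -0.5, -1.6]
force: [0.3, -0.8, -0.7]
gripper_width: 45.5
gripper_force: 0.0
```

```bash
python3 st.py; python3 -c "
from h import *
bars('wrist',{'b':(480,-82)});bars('wrist',S)"
```

```text
22.75 [483.327 -82.633 209.84 ] -1.6238721725313703 q6 80.57394065759593 F [ 0.281 -0.823 -0.706] T [-0.026 -0.064  0.039] e6 0.002766007528407499 45.47703229136077 0.0
wrist b 1016 rect [481.2 -83.5] [19.  71.1] ang 179.6 mean [482.7 -83.2] pca 178.4 z [ 98.9 100.1 101.1]
wrist a 1561 rect [ 598.4 -154.4] [70.  19.9] ang 25.9 mean [ 598.4 -152.9] pca 32.2 z [ 95.9  99.9 101. ]
wrist b 1058 rect [481.  -83.6] [19.4 71.3] ang 178.5 mean [483.1 -83.4] pca 179.0 z [ 98.8 100.1 101. ]
wrist c 1389 rect [601.2 -17.2] [19.  70.5] ang 98.7 mean [600.2 -17.8] pca 92.9 z [ 96.9  99.9 101. ]
```

Emit:
move_arm(plan=[{"x": 28.8, "y": -17.4, "z": 0, "rx": 0, "ry": 0, "rz": 0}, {"x": 28.8, "y": -17.4, "z": 0, "rx": 0, "ry": 0, "rz": 0}, {"x": 28.8, "y": -17.4, "z": 0, "rx": 0, "ry": 0, "rz": 0}, {"x": 28.8, "y": -17.4, "z": 0, "rx": 0, "ry": 0, "rz": 0}, {"x": 0, "y": 0, "z": 0, "rx": 0, "ry": 0, "rz": -0.15}, {"x": 0, "y": 0, "z": 0, "rx": 0, "ry": 0, "rz": -0.15}, {"x": 0, "y": 0, "z": 0, "rx": 0, "ry": 0, "rz": -0.15}, {"x": 0, "y": 0, "z": 0, "rx": 0, "ry": 0, "rz": -0.15}, {"x": 0, "y": 0, "z": 0, "rx": 0, "ry": 0, "rz": -0.15}, {"x": 0, "y": 0, "z": 0, "rx": 0, "ry": 0, "rz": -0.15}])

```text
time_s: 23.85
ee_pos: [596.7, -15.9, 203.1]
ee_rot: [-179.8, 0.2, 50.3]
force: [0.1, 0.5, -0.3]
gripper_width: 45.8
gripper_force: 0.0
```

Emit:
move_arm(plan=[{"x": 0, "y": 0, "z": 0, "rx": 0, "ry": 0, "rz": -0.15}, {"x": 0, "y": 0, "z": 0, "rx": 0, "ry": 0, "rz": -0.15}, {"x": 0, "y": 0, "z": 0, "rx": 0, "ry": 0, "rz": -0.15}, {"x": 0, "y": 0, "z": 0, "rx": 0, "ry": 0, "rz": -0.15}, {"x": 0, "y": 0, "z": 0, "rx": 0, "ry": 0, "rz": -0.15}, {"x": 0, "y": 0, "z": 0, "rx": 0, "ry": 0, "rz": 0}, {"x": 0, "y": 0, "z": 0, "rx": 0, "ry": 0, "rz": 0}])

```text
time_s: 24.55
ee_pos: [597.3, -16.0, 204.2]
ee_rot: [-179.8, -0.0, 92.7]
force: [0.8, -0.2, 0.2]
gripper_width: 45.4
gripper_force: 0.0
```

```bash
python3 st.py; python3 -c "
from h import *
bars('wrist',{'c':(600,-16)})"
```

```text
24.55 [597.252 -15.952 204.194] 92.69959622039894 q6 -5.331301211512415 F [ 0.784 -0.158  0.184] T [-0.017 -0.111  0.043] e6 -0.03767058486118913 45.3719818618412 0.0
wrist c 1113 rect [601.7 -15.9] [20.2 71.8] ang 99.1 mean [601.6 -14.5] pca 93.2 z [ 98.8 100.  101.1]
```

Emit:
move_arm(plan=[{"x": 0, "y": 4, "z": 30, "rx": 0, "ry": 0, "rz": 0}, {"x": 0, "y": 0, "z": 35, "rx": 0, "ry": 0, "rz": 0}, {"x": 0, "y": 0, "z": 30, "rx": 0, "ry": 0, "rz": 0}, {"x": 0, "y": 0, "z": 20, "rx": 0, "ry": 0, "rz": 0}, {"x": 0, "y": 0, "z": 12, "rx": 0, "ry": 0, "rz": 0}, {"x": 0, "y": 0, "z": 0, "rx": 0, "ry": 0, "rz": 0}, {"x": 0, "y": 0, "z": 0, "rx": 0, "ry": 0, "rz": 0}])

```text
time_s: 25.3
ee_pos: [602.6, -15.9, 79.6]
ee_rot: [179.9, 0.0, 92.8]
force: [0.3, -0.1, 1.0]
gripper_width: 45.8
gripper_force: 0.0
```

Emit:
move_arm(plan=[{"x": 0, "y": 0, "z": 0, "rx": 0, "ry": 0, "rz": 0}, {"x": 0, "y": 0, "z": 0, "rx": 0, "ry": 0, "rz": 0}, {"x": 0, "y": 0, "z": 0, "rx": 0, "ry": 0, "rz": 0}, {"x": 0, "y": 0, "z": 0, "rx": 0, "ry": 0, "rz": 0}, {"x": 0, "y": 0, "z": 0, "rx": 0, "ry": 0, "rz": 0}, {"x": 0, "y": 0, "z": 0, "rx": 0, "ry": 0, "rz": 0}, {"x": 0, "y": 0, "z": 0, "rx": 0, "ry": 0, "rz": 0}], grip=0, squeeze=40)

```text
time_s: 26.0
ee_pos: [602.1, -15.8, 79.3]
ee_rot: [180.0, 0.0, 92.9]
force: [-1.2, 0.7, 4.5]
gripper_width: 14.1
gripper_force: 40.0
```

```bash
python3 st.py
```

```text
26.0 [602.084 -15.85   79.333] 92.86190647004581 q6 -5.45784731471658 F [-1.196  0.718  4.458] T [0.029 0.068 0.017] e6 -0.020275783608667552 14.075818838041522 40.0005179643631
```

Emit:
move_arm(plan=[{"x": 0, "y": 0, "z": 0, "rx": 0, "ry": 0, "rz": 0.1}, {"x": 0, "y": 0, "z": 0, "rx": 0, "ry": 0, "rz": 0}])

```text
time_s: 26.2
ee_pos: [602.1, -15.8, 79.3]
ee_rot: [180.0, 0.0, 87.1]
force: [-0.6, -1.0, 4.2]
gripper_width: 13.8
gripper_force: 40.0
```

```bash
python3 st.py; python3 -c "
from h import *
bars('wrist',{'c':(600,-16)})"
```

```text
26.2 [602.125 -15.805  79.349] 87.13669432682946 q6 0.2671788547306884 F [-0.577 -1.005  4.161] T [ 0.008  0.095 -0.05 ] e6 0.4103954415768385 13.770748578143623 40.00169634819031
wrist c 2695 rect [599.2 -12.5] [66.7 32. ] ang 75.4 mean [602.3  -6.6] pca 87.3 z [ 97.5 100.  101. ]
```

Emit:
move_arm(plan=[{"x": 0, "y": 0, "z": 0, "rx": 0, "ry": 0, "rz": 0.05}])

```text
time_s: 26.35
ee_pos: [602.1, -15.9, 79.3]
ee_rot: [180.0, 0.0, 84.3]
force: [-1.5, 0.4, 4.1]
gripper_width: 14.1
gripper_force: 40.0
```

```bash
python3 st.py
```

```text
26.35 [602.128 -15.859  79.31 ] 84.3235928415007 q6 3.082429458794632 F [-1.525  0.379  4.114] T [ 0.002  0.175 -0.008] e6 -0.5740312300622463 14.060286521318062 39.99838829040527
```

Emit:
move_arm(plan=[{"x": 0, "y": 0, "z": 0, "rx": 0, "ry": 0, "rz": 0.05}])

```text
time_s: 26.45
ee_pos: [602.1, -15.8, 79.3]
ee_rot: [180.0, 0.0, 81.4]
force: [0.0, -0.5, 5.1]
gripper_width: 13.9
gripper_force: 40.0
```

```bash
python3 st.py
```

```text
26.45 [602.144 -15.818  79.323] 81.41919353848134 q6 5.990570946855358 F [ 0.008 -0.474  5.139] T [-0.028  0.064  0.024] e6 -0.39718964137136936 13.894443023520786 39.99885678291321
```

Emit:
move_arm(plan=[{"x": 0, "y": 0, "z": 0, "rx": 0, "ry": 0, "rz": 0.05}])

```text
time_s: 26.55
ee_pos: [602.2, -15.8, 79.3]
ee_rot: [180.0, 0.0, 78.5]
force: [-1.7, -0.0, 4.8]
gripper_width: 13.5
gripper_force: 40.0
```

```bash
python3 st.py
```

```text
26.55 [602.153 -15.842  79.341] 78.54656282344341 q6 8.860371511728248 F [-1.735 -0.024  4.778] T [-0.035  0.121 -0.003] e6 -0.390173876658082 13.540180511879255 39.99891936779022
```

Emit:
move_arm(plan=[{"x": 0, "y": 0, "z": 0, "rx": 0, "ry": 0, "rz": 0.05}])

```text
time_s: 26.65
ee_pos: [602.1, -15.9, 79.3]
ee_rot: [180.0, 0.0, 75.7]
force: [-0.8, 0.2, 3.7]
gripper_width: 13.6
gripper_force: 40.0
```

```bash
python3 st.py
```

```text
26.65 [602.149 -15.85   79.31 ] 75.68657701775042 q6 11.721574081089813 F [-0.813  0.224  3.719] T [-0.006  0.065  0.045] e6 -0.38999137468636036 13.642374733848857 39.998937249183655
```

Emit:
move_arm(plan=[{"x": 0, "y": 0, "z": 0, "rx": 0, "ry": 0, "rz": 0.05}])

```text
time_s: 26.75
ee_pos: [602.1, -15.9, 79.3]
ee_rot: [180.0, 0.0, 72.8]
force: [-0.9, 0.4, 3.8]
gripper_width: 13.8
gripper_force: 40.0
```

```bash
python3 st.py
```

```text
26.75 [602.149 -15.855  79.335] 72.81865438544754 q6 14.591082203776065 F [-0.937  0.418  3.769] T [-0.048  0.085  0.04 ] e6 -0.38996513932943344 13.781227984739376 39.99885678291321
```

Single rows with no settling give clean torque readings while moving. I continue this way.

Emit:
move_arm(plan=[{"x": 0, "y": 0, "z": 0, "rx": 0, "ry": 0, "rz": 0.05}])

```text
time_s: 26.85
ee_pos: [602.2, -15.9, 79.4]
ee_rot: [180.0, -0.0, 70.0]
force: [-1.6, 0.0, 4.0]
gripper_width: 13.9
gripper_force: 40.0
```

```bash
python3 st.py
```

```text
26.85 [602.206 -15.861  79.356] 69.9532017635961 q6 17.45400331142554 F [-1.613  0.003  3.988] T [-0.062  0.051  0.034] e6 -0.38992241956293583 13.927333876826529 39.99887466430664
```

Emit:
move_arm(plan=[{"x": 0, "y": 0, "z": 0, "rx": 0, "ry": 0, "rz": 0.05}])

```text
time_s: 26.95
ee_pos: [602.2, -15.9, 79.3]
ee_rot: [180.0, -0.0, 67.1]
force: [-0.6, 0.4, 3.9]
gripper_width: 13.6
gripper_force: 40.0
```

```bash
python3 st.py
```

```text
26.95 [602.2   -15.851  79.316] 67.09087303935095 q6 20.317876922817575 F [-0.625  0.369  3.906] T [-0.04   0.093 -0.02 ] e6 -0.3899134788662195 13.598179539155685 39.99885320663452
```

Emit:
move_arm(plan=[{"x": 0, "y": 0, "z": 0, "rx": 0, "ry": 0, "rz": 0.05}])

```text
time_s: 27.05
ee_pos: [602.2, -15.9, 79.3]
ee_rot: [180.0, -0.0, 64.2]
force: [-0.4, -0.2, 4.0]
gripper_width: 13.8
gripper_force: 40.0
```

```bash
python3 st.py
```

```text
27.05 [602.214 -15.888  79.338] 64.22560016689046 q6 23.18421846817131 F [-0.404 -0.164  4.036] T [-0.026  0.129  0.016] e6 -0.3899029176682234 13.841898571540487 39.99874413013458
```

Emit:
move_arm(plan=[{"x": 0, "y": 0, "z": 0, "rx": 0, "ry": 0, "rz": 0.05}])

```text
time_s: 27.15
ee_pos: [602.2, -15.9, 79.3]
ee_rot: [180.0, -0.0, 61.4]
force: [-0.7, -0.7, 5.0]
gripper_width: 13.7
gripper_force: 40.0
```

```bash
python3 st.py
```

```text
27.15 [602.214 -15.901  79.334] 61.35878735735862 q6 26.0479022167531 F [-0.697 -0.701  5.008] T [-0.138  0.059  0.002] e6 -0.3899083100259304 13.729981766816342 39.99883711338043
```

Emit:
move_arm(plan=[{"x": 0, "y": 0, "z": 0, "rx": 0, "ry": 0, "rz": 0.05}])

```text
time_s: 27.25
ee_pos: [602.2, -15.9, 79.3]
ee_rot: [180.0, -0.0, 58.5]
force: [0.5, 0.5, 4.2]
gripper_width: 13.8
gripper_force: 40.0
```

```bash
python3 st.py
```

```text
27.25 [602.216 -15.897  79.331] 58.50334014219302 q6 28.908989529691155 F [0.541 0.519 4.202] T [0.031 0.095 0.341] e6 -0.3057530801743269 13.791245127359002 39.998635053634644
```

Emit:
move_arm(plan=[{"x": 0, "y": 0, "z": 0, "rx": 0, "ry": 0, "rz": 0.05}])

```text
time_s: 27.35
ee_pos: [602.2, -15.9, 79.4]
ee_rot: [179.9, 0.0, 55.7]
force: [-0.3, -0.0, 4.8]
gripper_width: 13.5
gripper_force: 40.0
```

```bash
python3 st.py
```

```text
27.35 [602.229 -15.926  79.362] 55.71179977576738 q6 31.714869335222062 F [-0.29  -0.009  4.835] T [0.016 0.152 0.375] e6 0.06147882901132107 13.548728628030254 40.004239082336426
```

Emit:
move_arm(plan=[{"x": 0, "y": 0, "z": 0, "rx": 0, "ry": 0, "rz": 0.05}])

```text
time_s: 27.45
ee_pos: [602.2, -15.9, 79.3]
ee_rot: [179.9, 0.0, 52.9]
force: [-0.3, -0.1, 4.0]
gripper_width: 13.7
gripper_force: 40.0
```

```bash
python3 st.py
```

```text
27.45 [602.226 -15.896  79.313] 52.8602360070085 q6 34.575618399511754 F [-0.339 -0.078  4.017] T [-0.019  0.142  0.493] e6 0.04395635216496885 13.70456525199133 40.00419795513153
```

Emit:
move_arm(plan=[{"x": 0, "y": 0, "z": 0, "rx": 0, "ry": 0, "rz": 0.05}])

```text
time_s: 27.55
ee_pos: [602.3, -15.9, 79.3]
ee_rot: [179.9, 0.0, 50.0]
force: [-0.4, -0.4, 4.1]
gripper_width: 14.1
gripper_force: 40.0
```

```bash
python3 st.py
```

```text
27.55 [602.253 -15.912  79.329] 49.99631099361947 q6 37.44015744913099 F [-0.449 -0.373  4.114] T [-0.04   0.044  0.463] e6 0.04344153916463256 14.13042622090417 40.00421762466431
```

Emit:
move_arm(plan=[{"x": 0, "y": 0, "z": 0, "rx": 0, "ry": 0, "rz": 0.05}])

```text
time_s: 27.65
ee_pos: [602.3, -15.9, 79.3]
ee_rot: [179.9, -0.0, 47.1]
force: [-0.3, -0.5, 5.0]
gripper_width: 13.7
gripper_force: 40.0
```

```bash
python3 st.py
```

```text
27.65 [602.283 -15.936  79.34 ] 47.13148354926153 q6 40.30646195987555 F [-0.265 -0.516  5.   ] T [-0.053  0.075  0.505] e6 0.043299965327605605 13.720411343630436 40.00422477722168
```

Emit:
move_arm(plan=[{"x": 0, "y": 0, "z": 0, "rx": 0, "ry": 0, "rz": 0.05}])

```text
time_s: 27.75
ee_pos: [602.3, -16.0, 79.3]
ee_rot: [179.9, -0.0, 44.3]
force: [-1.5, -0.6, 3.3]
gripper_width: 13.8
gripper_force: 40.0
```

```bash
python3 st.py
```

```text
27.75 [602.287 -15.951  79.337] 44.269203876556 q6 43.1693402787821 F [-1.458 -0.593  3.335] T [-0.024  0.121  0.426] e6 0.04350569564849138 13.755816611638735 40.004194378852844
```

Emit:
move_arm(plan=[{"x": 0, "y": 0, "z": 0, "rx": 0, "ry": 0, "rz": 0.1}, {"x": 0, "y": 0, "z": 0, "rx": 0, "ry": 0, "rz": 0.1}, {"x": 0, "y": 0, "z": 0, "rx": 0, "ry": 0, "rz": 0.1}, {"x": 0, "y": 0, "z": 0, "rx": 0, "ry": 0, "rz": 0.1}, {"x": 0, "y": 0, "z": 0, "rx": 0, "ry": 0, "rz": 0.1}, {"x": 0, "y": 0, "z": 0, "rx": 0, "ry": 0, "rz": 0.1}, {"x": 0, "y": 0, "z": 0, "rx": 0, "ry": 0, "rz": 0.1}, {"x": 0, "y": 0, "z": 0, "rx": 0, "ry": 0, "rz": 0.1}, {"x": 0, "y": 0, "z": 0, "rx": 0, "ry": 0, "rz": 0.1}, {"x": 0, "y": 0, "z": 0, "rx": 0, "ry": 0, "rz": 0.1}])

```text
time_s: 28.75
ee_pos: [602.3, -16.2, 79.3]
ee_rot: [179.9, -0.1, -13.1]
force: [-0.5, -1.5, 3.9]
gripper_width: 13.4
gripper_force: 40.0
```

Emit:
move_arm(plan=[{"x": 0, "y": 0, "z": 0, "rx": 0, "ry": 0, "rz": 0.1}, {"x": 0, "y": 0, "z": 0, "rx": 0, "ry": 0, "rz": 0.1}, {"x": 0, "y": 0, "z": 0, "rx": 0, "ry": 0, "rz": 0.07}, {"x": 0, "y": 0, "z": 0, "rx": 0, "ry": 0, "rz": 0.04}, {"x": 0, "y": 0, "z": 0, "rx": 0, "ry": 0, "rz": 0}, {"x": 0, "y": 0, "z": 0, "rx": 0, "ry": 0, "rz": 0}])

```text
time_s: 29.35
ee_pos: [602.2, -16.2, 79.3]
ee_rot: [180.0, -0.1, -30.8]
force: [-0.4, -1.8, 6.0]
gripper_width: 13.9
gripper_force: 40.0
```

```bash
python3 st.py; python3 -c "
from h import *
bars('wrist',{'c':(600,-16)})"
```

```text
29.35 [602.242 -16.243  79.299] -30.760359978252087 q6 118.18305633126874 F [-0.387 -1.776  5.973] T [-0.229  0.225  0.219] e6 0.2092891652137041 13.901106806674429 39.999929666519165
wrist c 2687 rect [606.1 -15.8] [31.7 67.1] ang 138.3 mean [610.4 -21.4] pca 149.3 z [ 97.6 100.  100.9]
```

Nut c is done: 90° past the bite. I release, retreat and check.

Emit:
move_arm(plan=[{"x": 0, "y": 0, "z": 0, "rx": 0, "ry": 0, "rz": 0}, {"x": 0, "y": 0, "z": 0, "rx": 0, "ry": 0, "rz": 0}, {"x": 0, "y": 0, "z": 0, "rx": 0, "ry": 0, "rz": 0}, {"x": 0, "y": 0, "z": -20, "rx": 0, "ry": 0, "rz": 0}, {"x": 0, "y": 0, "z": -40, "rx": 0, "ry": 0, "rz": 0}, {"x": 0, "y": 0, "z": -40, "rx": 0, "ry": 0, "rz": 0}, {"x": 0, "y": 0, "z": -40, "rx": 0, "ry": 0, "rz": 0}, {"x": 0, "y": 0, "z": -20, "rx": 0, "ry": 0, "rz": 0}, {"x": 0, "y": 0, "z": 0, "rx": 0, "ry": 0, "rz": 0}, {"x": 0, "y": 0, "z": 0, "rx": 0, "ry": 0, "rz": 0}], grip=0.5)

```text
time_s: 30.4
ee_pos: [601.5, -15.7, 238.0]
ee_rot: [180.0, 0.1, -30.9]
force: [-0.1, -0.2, -1.1]
gripper_width: 45.6
gripper_force: 0.0
```

```bash
python3 st.py; python3 -c "
from h import *
bars('wrist',S)
f,R,t=cam('scene')
for l in ['beaker','dropper']: print(l,[(d['point'],round(d['p'],2)) for d in landmark_of('scene',l)[:1]])
cv2.imwrite('pics/s5.png',cv2.resize(f['img'][120:280,220:400,::-1],(675,600),interpolation=cv2.INTER_CUBIC))"
```

```text
30.4 [601.471 -15.727 238.013] -30.888574264936295 q6 118.29124396403564 F [-0.064 -0.216 -1.15 ] T [ 0.032  0.013 -0.004] e6 -0.001342654177278746 45.64785390119861 0.0
wrist a 1057 rect [ 599.3 -153.7] [70.7 19.1] ang 37.9 mean [ 600.8 -152.1] pca 31.8 z [ 97.2 100.  101.1]
wrist b 24 rect [516.4 -86.6] [7.8 1.5] ang 75.2 mean [516.4 -87.2] pca 79.5 z [91.6 94.  98. ]
wrist c 850 rect [602.6 -16.9] [19.4 70.7] ang 148.6 mean [604.1 -18. ] pca 148.8 z [ 98.8 100.1 101.1]
beaker [([281.9, 262.6], 0.57)]
dropper [([328.9, 253.9], 0.66)]
```

View pics/s5.png

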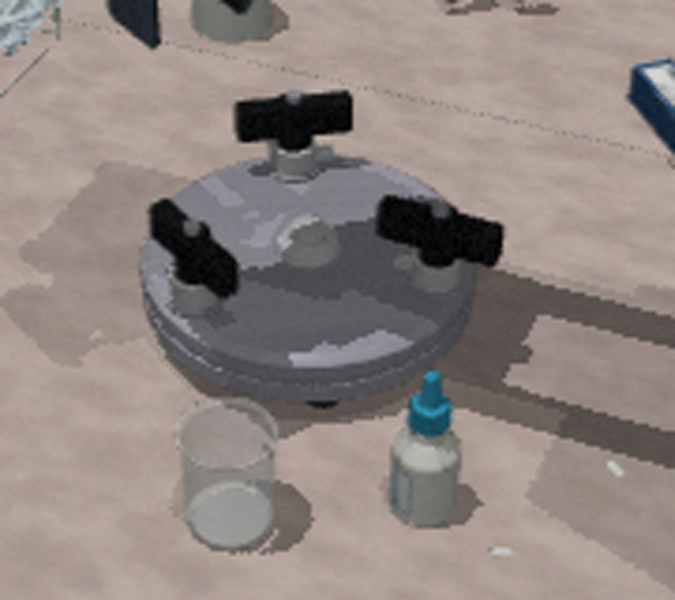

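The beaker at (228,475) and the dropper bottle at (428,450) are standing where they were, and all three bars have turned. Handing in.

```bash
python3 -c "
from workcell import *
print(job_done())"
```

```text
the job is handed in; nothing more can be done
None
```

I tightened the nuts in the order a, b, c and handed the job in at about 30 s: past the bite, a turned about 87–90° (it may be up to about 5° short, because the bar slipped back in the grip), b about 180° and c about 90°; the beaker and dropper bottle are still standing in place.

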